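# Close the screw vials and take the carrier off its ball dock

### The arm

A 7-joint arm with a two-finger parallel gripper is mounted at the origin on a cart in front of the work surface, level with it; the furniture and walls round the work are solid. World frame = base frame: x ahead of the robot, y to its left, z up, the work surface at z = 0. Lengths are in m, angles in degrees, forces in N, time in s.
With the tool pointing down it reaches from about 0.425 to 0.875 m from the base axis. Payload 4.7 kg.
Tool frame: the origin (TCP) lies at the very end of the fingers, on their centre line; the grasp point (between the pads) lies 19 mm behind it (robot.tcp_to_grasp is the distance from the TCP to the grasp point, in m); z points along the fingers, y is the line along which they close (so a half turn about z gives the same grasp; the last joint's range is limited). The gripper opens to 85 mm and grips with 20 to 120 N. Pads are 22 mm wide; open, the fingers measure 114 mm over their backs; the gripper's body (76 mm by 85 mm) begins 54 mm behind the grasp point. The pads swing forward as they close: fully open they stand 13 mm farther back than shut.
Start: joints at [-70.124, 18.392, -4.016, 83.108, 1.295, 78.541, -3.26], TCP at [0.212, 0.614, 0.231] pointing down, gripper open.
Joint ranges: [-163.93, 163.93], [-17.29, 119.83], [-79.2, 71.16], [3.27, 140.29], [-89.18, 269.18], [5.43, 117.66], [-154.24, 154.24]. Speed limits (degrees/s): [147.25, 147.25, 180, 180, 180, 180, 180].

### API

Orientations are given as a 3x3 rotation matrix whose columns are the frame's x, y, z axes.
In Python, from cell import robot gives the robot as it stands.
- The arm moves only by the shell command python3 -m handwheel 'ROWS' [OPENING]. ROWS is JSON, a list of rows, each a list of 2 entries, a list of its own where there are three numbers: the shift along the tool's x, y, z in m, then the turn, a rotation vector about the tool's x, y, z in rad. A call has 1 to 12 rows; each row shifts and turns the commanded pose from where the row before left it, along the tool's axes as they then stand; what a row does not reach is not made up. A row lasts 1/8 s, in which the tool goes at most 62.5 mm and 10.7 degrees, less where a joint would pass 70% of its speed; a pose out of reach is approached as far as the arm can. A call with a gripper value outside its range is refused whole. OPENING is the opening, from 0 (shut) to 1 (fully open), set as the call begins (- or left out, the last holds). The fingers move at their own pace and stop on an object; the grip force is fixed at half the most. Time passes only in rows, so rows that do not move let the fingers close. It gives the time, the measured TCP pose, the force, the opening and the grip force at its end, in the units of the state.
- robot.sense(): the state, without advancing time (a new reading comes with each control period).
- robot.grab_frame(name): name is "side" or "top"; returns a dict with "pixels" (384x512x3 uint8, red, green, blue), "fx", "fy", "cx", "cy" (pixels), "k1" (the pictures are not rectified: a ray, as slopes to the right and down, at radius r is drawn at 1 + k1 r^2 times it, then the intrinsics apply), "camera_from_world" (4x4, takes a point from world to camera coordinates). Camera axes: x right, y down, z forward; pixel columns grow to the right and rows downward; lengths in m; the calibration is good to about 2 mm. A picture is of the moment at which its call begins. There is no depth.
- robot.hand_in(): hands the job in; it is judged then, once.
The state is a dict: "time": time; "qpos": joint angles; "qvel": joint speeds; "tau": joint torques, N m; "tool_pos": TCP position; "tcp_rot": TCP orientation; "ft_force": force on the tool from outside, world axes, zero at the start; "ft_torque": the same for the moment, N m; "gripper_width": finger opening in m; "grip_force": force on a finger pad.
Only numpy, scipy, OpenCV 4.12 (cv2) and the standard library are available. Lean on these libraries where they do the work, as an engineer would, in place of code of your own. Each camera call takes 0.05 s, during which the arm holds its last target. There are 200 camera calls.

### The job

Press both open flip caps of the blue vial carrier fully shut while it sits on its dock. Then pull the red latch grip sideways against its spring, towards the side where its steel bracket comes up, so that its fork frees the ball; lift the carrier off the ball and finish while holding it level and still, about 12 cm above where it sat: do not put it down or let go. Leave the other things on the worktop where they are.

Things in the scene. Friction and masses are not known exactly. Their poses are not given: they have to be found in the camera images.
- dock: Fixed dock: dark base plate 190 x 84 x 10 mm, a black rest at each end, in the middle a steel ball stud (ball 30 mm, centre at z = 50 mm, flat underside at z = 44 mm, neck 14 mm). Origin: underside centre, on the worktop; x along the plate, z up. The carrier sits on the rests at z = 30 mm, kept in line by ears with 2 mm play a side; carrier and dock axes then agree.
- carrier_mid (a point): Middle of the loose blue carrier (170 x 56 mm, about 0.5 kg), 28 mm above its underside: z = 58 mm when seated. x along the carrier, +y: side where the caps are hinged and the steel bracket comes up. Its coupler (box 42 x 42 mm, roof top 42 mm above the underside) fits over the ball with 1 mm play; clear of it after rising 35 mm. Amber vials stand at x = -60 and +60 mm.
- latch_grip (a point): Centre of the latch's red grip: bar 40 mm along x, 14 mm thick along y, 27 mm high, 60 mm above the carrier's underside (z = 90 mm seated), on a flat steel strap whose top is 13 mm below this point. Can be grasped from above across the 14 mm (fingers closing along y). Right above the ball when the latch is home; axes as the carrier's.
- latch (a joint): Slide of the latch along the carrier's +y, m. 0: home, its fork under the ball holds the carrier down. 0.020: pulled fully out (stop). The ball is free from 0.015 on. A spring pushes it home with 3 N at 0 and 6 N at 0.020; once the carrier is off the ball it may slide back in the hand, which does no harm.
- cap_near_hinge (a point): Hinge of the orange flip cap, vial at the carrier's -x end (nearer the robot): x = -60, y = +13.5 mm, 49.5 mm above the carrier's underside (z = 79.5 mm seated); axis along the carrier's x. Cap: disc 26 mm across, 5 mm thick; shut, its centre is 13.5 mm from the hinge towards -y, its top at z = 84.7 mm; a thumb tab reaches 32 mm from the hinge.
- cap_far_hinge (a point): The same for the green flip cap of the vial at the carrier's +x end (x = +60 mm).
- cap_near (a joint): Angle of the orange cap, rad: 0 shut, opening up and over towards the carrier's +y; 1.57 stands upright, 1.7 is its stop. A stiff hinge (8 N mm): it stays where it is left. Starts between 0.7 and 1.5.
- cap_far (a joint): Angle of the green cap, as for the orange one.
- tin: Bystander: round tin, 54 mm across, 22 mm high, to the left of the dock. Origin: underside centre.
- lensclock: Bystander: dial gauge lying on its back, 72 x 50 x 12 mm, to the right of the dock. Origin: underside centre.
- lens_spray: Bystander: white spray bottle, 50 mm across, 131 mm high, left. Origin: underside centre.
- marker_pen: Bystander: black and red marker, 128 mm long, lying at the right. Origin: underside centre.
- buff: Bystander: felt buffing block, 26 x 62 x 24 mm, far left. Origin: underside centre.
- lensbox_a: Bystander: small black lens box with clear lid, 29 x 32 x 17 mm, left. Origin: underside centre.
- lensbox_b: Bystander: a second such lens box, left.

How it is judged (in metres and radians):
On the way, in this order (a step that is already met when the one before it is completed fails the run):
1. both caps are pressed shut while the carrier sits on its dock (value of joint each of cap_near, cap_far below 0.1 rad and height (world z) of carrier_mid below 0.066 m), for 0.2 s.
2. the latch is pulled clear of the ball with the carrier still on it (value of joint latch above 0.0145 m and height (world z) of carrier_mid below 0.075 m and horizontal distance between carrier_mid and dock below 0.015 m), for 0.05 s.
At the end, for the whole second after the job is handed in: The carrier is held by the fingers, still, tilted less than 0.3 rad, its middle more than 80 mm above where it sat (z over 138 mm), nothing of it touching the dock, and both caps shut to within 0.15 rad (height (world z) of carrier_mid above 0.138 m and angle between carrier_mid's own z axis and vertical below 0.3 rad and contact force between the fingers and carrier above 2 N and contact force between carrier and dock below 0.05 N and value of joint each of cap_near, cap_far below 0.15 rad and linear speed of carrier below 0.05 m/s); the arm keeps its last pose, push and grip.
It fails at once if the carrier is lifted with a cap open (height (world z) of carrier_mid above 0.08 m and value of joint any of cap_near, cap_far above 0.3 rad).
It fails at once if the carrier is tipped over (angle between carrier_mid's own z axis and vertical above 0.6 rad).
It fails at once if a bystander is pushed away (distance of any of tin, lensclock, lens_spray, marker_pen, buff, lensbox_a, lensbox_b from where it was at the start of the episode above 0.03 m).
It also fails if it takes over 45 s, if anything falls off the work surface, if the arm or the gripper's body presses on something with over 40 N, if the wrist force passes 120 N, or if a joint passes its speed limit or range.

## Working session

There is one attempt and no reset: what is moved stays moved. The work goes in short steps, Python scripts to look and compute and a shell command to move; the robot and the scene stay as the last step left them, time stands still between calls to the robot, and variables do not carry over. Pictures are saved under pics/ and viewed, at most 10 in all, crops included, and the job is handed in when it is done.

```bash
mkdir -p pics
cat > h.py <<'E'
import numpy as np,cv2
from cell import robot
def shot(n,f):
    d=robot.grab_frame(n); cv2.imwrite('pics/'+f+'.png',d['pixels'][:,:,::-1]); return d
def ray(d,u,v):
    x,y=(u-d['cx'])/d['fx'],(v-d['cy'])/d['fy']
    a,b=x,y
    for _ in range(20):
        k=1+d['k1']*(a*a+b*b); a,b=x/k,y/k
    T=np.array(d['camera_from_world']); R,t=T[:3,:3],T[:3,3]
    return -R.T@t, R.T@np.array([a,b,1.])
def onz(d,u,v,z):
    o,r=ray(d,u,v); return o+r*(z-o[2])/r[2]
def proj(d,p):
    T=np.array(d['camera_from_world']); c=T[:3,:3]@p+T[:3,3]; a,b=c[:2]/c[2]; k=1+d['k1']*(a*a+b*b)
    return np.array([d['cx']+d['fx']*a*k,d['cy']+d['fy']*b*k])
E
python3 - <<'E'
from h import *
import pickle
D={n:shot(n,n+'0') for n in('top','side')}
pickle.dump(D,open('D0.pkl','wb'))
for n,d in D.items(): print(n,d['fx'],d['k1'],ray(d,256,192))
a=cv2.resize(cv2.imread('pics/top0.png'),(800,600),interpolation=cv2.INTER_CUBIC);cv2.imwrite('pics/top0b.png',a)
a=cv2.resize(cv2.imread('pics/side0.png'),(800,600),interpolation=cv2.INTER_CUBIC);cv2.imwrite('pics/side0b.png',a)
s=robot.sense();print(s['time'],s['tool_pos'],s['tcp_rot'],s['ft_force'])
E
```

```text
top 490.1501645741188 -0.045411310903739045 (array([ 0.28596986, -0.05539191,  1.40599182]), array([ 0.15519746,  0.00554938, -0.98791709]))
side 361.5606686244386 -0.056719164872975875 (array([0.49703164, 0.92394814, 0.7305929 ]), array([-0.00703921, -0.82713407, -0.56196125]))
0.1 [0.21226246 0.61386208 0.23031723] [[-9.45127505e-01  3.26701365e-01 -4.66775551e-04]
 [ 3.26701683e-01  9.45126053e-01 -1.65940502e-03]
 [-1.00968151e-04 -1.72084569e-03 -9.99998514e-01]] [ 0.46046292 -0.0397675   0.34514374]
```

View pics/top0b.png

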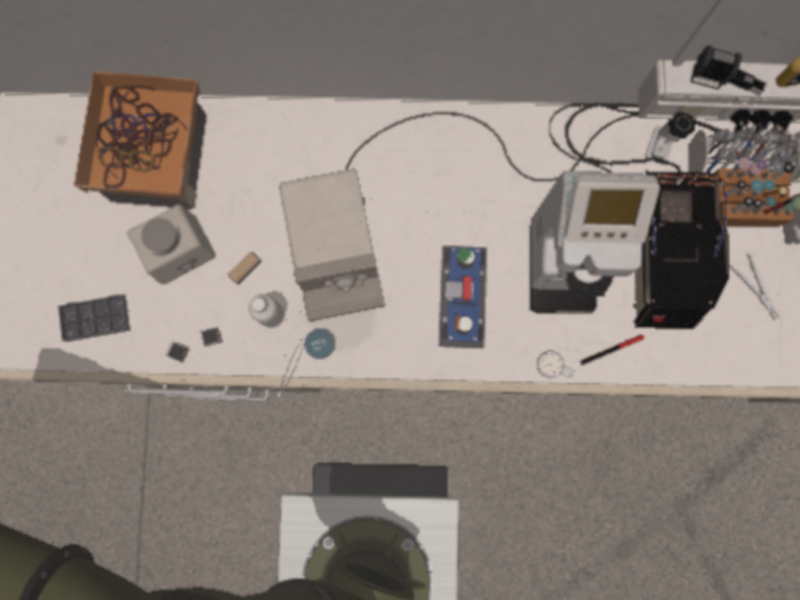

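View pics/side0b.png

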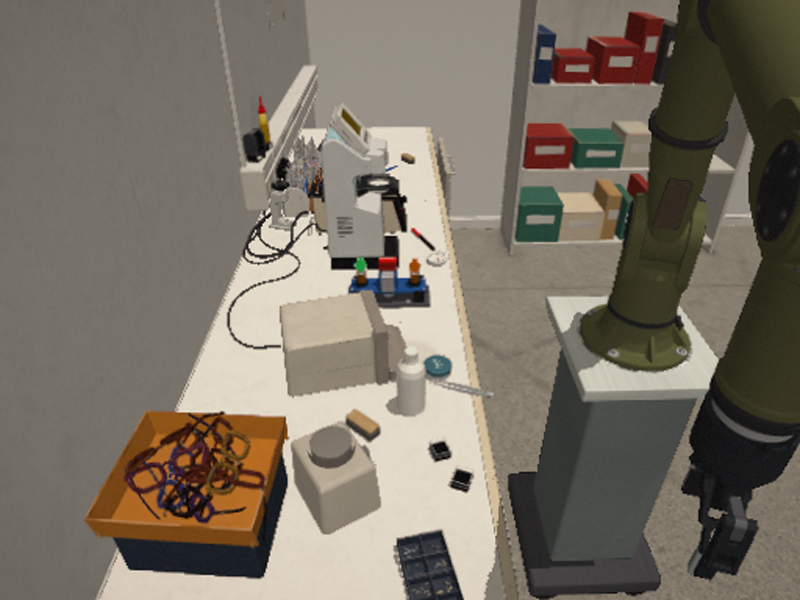

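The top view shows the dock at about (463,296) in the 800-wide picture, with its x axis nearly straight up. The steel bracket is left of the red grip (468,289), so +y is left. Orange and green caps are both open. Now I'll measure by colour.

Run:
```python
from h import *
import pickle
D=pickle.load(open('D0.pkl','rb'))
d=D['top'];im=d['pixels'];hsv=cv2.cvtColor(im,cv2.COLOR_RGB2HSV)
x0,x1,y0,y1=275,318,150,228
def mask(lo,hi):
    m=cv2.inRange(hsv,lo,hi); z=np.zeros_like(m); z[y0:y1,x0:x1]=m[y0:y1,x0:x1]; return z
plate=np.zeros(im.shape[:2],np.uint8); g=im.max(2)<150; plate[y0:y1,x0:x1]=g[y0:y1,x0:x1]*255
M={'blue':(mask((105,110,50),(125,255,255)),.03),'red':(mask((0,150,120),(5,255,255))|mask((172,150,120),(180,255,255)),.1035),
 'orange':(mask((7,120,120),(20,255,255)),.09),'green':(mask((45,100,50),(85,255,255)),.09),'all':(plate,.01)}
for n,(m,z) in M.items():
    k,l,st,c=cv2.connectedComponentsWithStats(m)
    if k<2: print(n,'none');continue
    i=1+st[1:,4].argmax(); pts=np.argwhere(l==i)[:,::-1].astype(np.float32)
    r=cv2.minAreaRect(pts); w=[onz(d,*p,z)[:2].round(4) for p in cv2.boxPoints(r)]
    cen=onz(d,*r[0],z); print(n,st[i],'rectcen',cen.round(4),'centroid',onz(d,*c[i],z).round(4)); print(np.array(w).tolist())
    e=np.array(w); print(' sides',np.linalg.norm(e[1]-e[0]),np.linalg.norm(e[2]-e[1]), 'ang',np.degrees(np.arctan2(*(e[1]-e[0])[::-1])))
c=im[140:235,260:340,::-1];cv2.imwrite('pics/topc.png',cv2.resize(c,None,fx=6,fy=6,interpolation=cv2.INTER_CUBIC))
s=D['side']['pixels'][155:200,215:280,::-1];cv2.imwrite('pics/sidec.png',cv2.resize(s,None,fx=10,fy=10,interpolation=cv2.INTER_CUBIC))
```

```text
blue none
red [297 178   4  13  34] rectcen [ 0.5151 -0.1612  0.1035] centroid [ 0.5149 -0.1615  0.1035]
[[0.4989, -0.1562], [0.5318, -0.1588], [0.5313, -0.1663], [0.4984, -0.1637]]
 sides 0.0330025756570605 0.007516648189186464 ang -4.518542971466456
orange none
green none
all [ 281  157   31   66 1685] rectcen [ 0.515  -0.1625  0.01  ] centroid [ 0.5144 -0.1628  0.01  ]
[[0.4208, -0.1194], [0.6111, -0.121], [0.6111, -0.2065], [0.4207, -0.2032]]
 sides 0.19030672610288893 0.08549999999999999 ang -0.4817187974952479
```

View pics/topc.png

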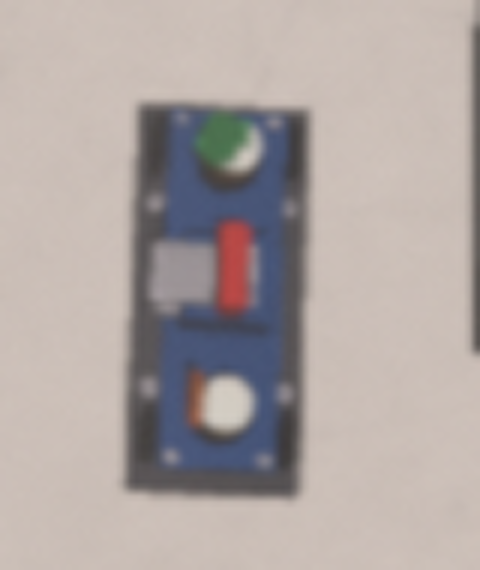

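View pics/sidec.png

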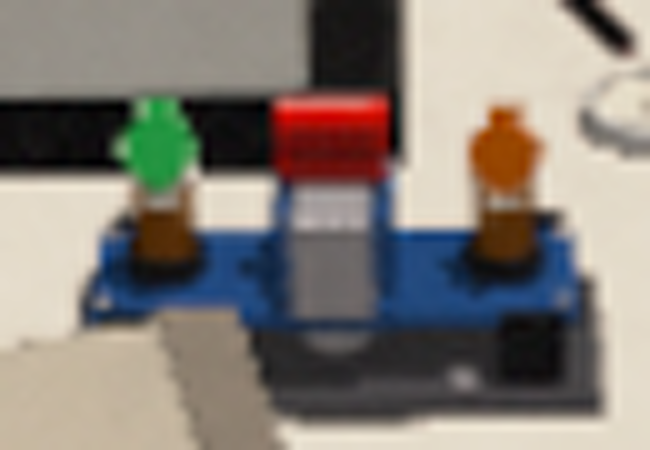

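The top crop shows the plate corners at about (140,102), (308,110), (298,495) and (127,490). The grip is at (235,267), with the bracket to its left (+y). The side crop shows both caps standing up, orange nearer upright than green. Now I'll work out the yaw and positions from the corners.

```bash
python3 - <<'E'
from h import *
import pickle
D=pickle.load(open('D0.pkl','rb')); d=D['top']
f=lambda p,z:onz(d,260+(p[0]+.5)/6-.5,140+(p[1]+.5)/6-.5,z)[:2]
C=np.array([f(p,.01) for p in((140,102),(308,110),(298,495),(127,490))]);print(C.round(4).tolist(),C.mean(0))
for a,b in((3,0),(2,1),(1,0),(2,3)): v=C[b]-C[a];print(np.linalg.norm(v),np.degrees(np.arctan2(v[1],v[0])))
print('grip',f((235,267),.1035),'vial near top',f((226,404),.079))
R=np.array([f(p,.1035) for p in((217,224),(252,222),(244,313),(217,310))]);print(R)
# grip in side image centre (crop 331,137)
s=D['side'];o,r=ray(s,215+33.1-.45,155+13.7-.45);t=(.09-o[2])/r[2];print('side grip',o+r*t)
E
python3 -m handwheel '[[[0,0,0],[0,0,0]]]' 0
```

```text
[[0.6116, -0.1236], [0.6095, -0.2054], [0.4217, -0.2018], [0.4223, -0.1202]] [ 0.51626255 -0.1627544 ]
0.18935213734998735 -1.029984633370196
0.187894666414319 -1.0985492529170784
0.08178669880565163 88.56059244016232
0.08156443529859796 89.58340198072936
grip [ 0.5148222  -0.16289755] vial near top [ 0.45578262 -0.16145606]
[[ 0.53430307 -0.15458663]
 [ 0.53558499 -0.17036518]
 [ 0.49397106 -0.1671461 ]
 [ 0.49505808 -0.15500951]]
side grip [ 0.51606707 -0.16727424  0.09      ]
time: 0.22
tool_pos: [0.2123, 0.614, 0.2307]
tcp_rot: [[-0.945, 0.327, -0.0], [0.327, 0.945, -0.001], [-0.0, -0.001, -1.0]]
ft_force: [-0.3, 0.6, 0.4]
gripper_width: 0.0696
grip_force: 0.0
```

```bash
python3 -m handwheel '[[[0,0,-0.06],[0,0,0]],[[0,0,-0.06],[0,0,0]],[[0,0,0],[0,0,-0.158]],[[0,0,0],[0,0,-0.158]],[[-0.042,-0.044,0],[0,0,0]],[[-0.042,-0.044,0],[0,0,0]],[[-0.042,-0.044,0],[0,0,0]],[[-0.042,-0.044,0],[0,0,0]],[[-0.042,-0.044,0],[0,0,0]],[[-0.042,-0.044,0],[0,0,0]],[[-0.04,-0.044,0],[0,0,0]]]' 0
```

```text
time: 1.6
tool_pos: [0.5003, 0.2998, 0.3514]
tcp_rot: [[-1.0, 0.017, 0.0], [0.017, 1.0, 0.0], [-0.0, 0.0, -1.0]]
ft_force: [1.0, 0.3, -0.4]
gripper_width: -0.0002
grip_force: 0.0
```

```bash
python3 -m handwheel '[[[0.0053,-0.0572,0],[0,0,0]],[[0.0053,-0.0572,0],[0,0,0]],[[0.0053,-0.0572,0],[0,0,0]],[[0.0053,-0.0572,0],[0,0,0]],[[0.0053,-0.0572,0],[0,0,0]],[[0.0053,-0.0572,0],[0,0,0]],[[0.0053,-0.0572,0],[0,0,0]],[[0,0,0.05],[0,0,0]],[[0,0,0.05],[0,0,0]],[[0,0,0.05],[0,0,0]],[[0,0,0],[0,0,0]]]' 0
python3 - <<'E'
from h import *
d=shot('side','side1');t=shot('top','top1')
s=cv2.resize(d['pixels'][120:210,195:295,::-1],(500,450),interpolation=cv2.INTER_CUBIC)
c=cv2.resize(t['pixels'][140:235,240:340,::-1],(474,450),interpolation=cv2.INTER_CUBIC)
cv2.imwrite('pics/both1.png',cv2.resize(np.hstack([s,c]),(800,370)))
E
```

```text
time: 2.98
tool_pos: [0.4524, -0.0979, 0.1982]
tcp_rot: [[-1.0, 0.017, -0.008], [0.017, 1.0, 0.0], [0.008, -0.0, -1.0]]
ft_force: [1.0, -0.2, 0.4]
gripper_width: 0.0003
grip_force: 0.0
```

View pics/both1.png

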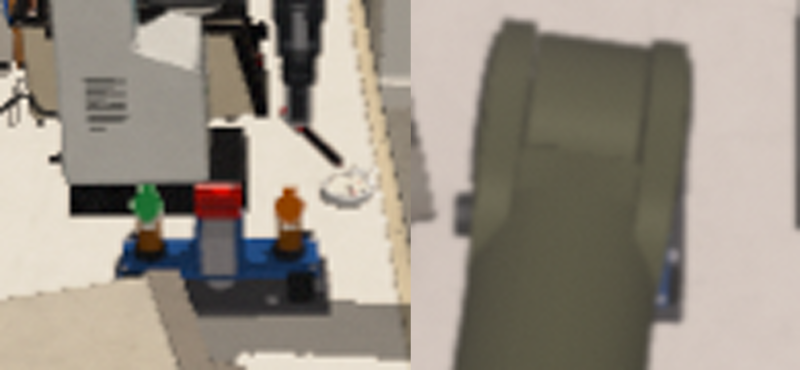

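The tool, upper left, stands in line with the orange cap in x. I'll go down behind the cap and sweep it over.

```bash
python3 -m handwheel '[[[-0.003,0,0.05],[0,0,0]],[[0,0,0.047],[0,0,0]],[[0,-0.013,0],[0,0,0]],[[0,-0.01,0],[0,0,0]],[[0,-0.01,0],[0,0,0]],[[0,-0.01,0],[0,0,0]],[[0,-0.01,0],[0,0,0]],[[0,-0.01,0.002],[0,0,0]],[[0,0,0.004],[0,0,0]],[[0,0,0.004],[0,0,0]],[[0,0,0.003],[0,0,0]]]' 0
```

```text
time: 4.45
tool_pos: [0.4571, -0.1608, 0.0908]
tcp_rot: [[-1.0, 0.016, -0.001], [0.016, 1.0, 0.0], [0.001, 0.0, -1.0]]
ft_force: [-0.6, -0.7, 0.3]
gripper_width: 0.0001
grip_force: 0.2
```

```bash
python3 -m handwheel '[[[0,0,0.002],[0,0,0]],[[0,0,0.002],[0,0,0]],[[0,0,0.001],[0,0,0]],[[0,0,0],[0,0,0]]]' 0
```

```text
time: 4.95
tool_pos: [0.4573, -0.1612, 0.0863]
tcp_rot: [[-1.0, 0.017, -0.0], [0.017, 1.0, 0.0], [0.0, 0.0, -1.0]]
ft_force: [0.1, -0.2, 0.4]
gripper_width: -0.0003
grip_force: 0.0
```

```bash
python3 -m handwheel '[[[0,0,0.001],[0,0,0]],[[0,0,0.001],[0,0,0]],[[0,0,0.0],[0,0,0]],[[0,0,0],[0,0,0]]]' 0; python3 -m handwheel '[[[0,0,0.001],[0,0,0]],[[0,0,0.001],[0,0,0]],[[0,0,0],[0,0,0]]]' 0
```

```text
time: 5.45
tool_pos: [0.4574, -0.1614, 0.0848]
tcp_rot: [[-1.0, 0.017, 0.0], [0.017, 1.0, 0.0], [-0.0, 0.0, -1.0]]
ft_force: [-2.3, 0.3, 5.5]
gripper_width: 0.0002
grip_force: 2.7
time: 5.82
tool_pos: [0.4575, -0.1614, 0.0845]
tcp_rot: [[-1.0, 0.017, 0.0], [0.017, 1.0, 0.001], [-0.0, 0.001, -1.0]]
ft_force: [-7.6, 1.3, 20.4]
gripper_width: 0.0001
grip_force: 10.2
```

Contact at z = 0.0848, so the orange cap is shut. Next the green one.

```bash
python3 -m handwheel '[[[0,0,-0.03],[0,0,0]],[[0,0,-0.03],[0,0,0]],[[-0.04,0.021,0],[0,0,0]],[[-0.04,0.021,0],[0,0,0]],[[-0.039,0.021,0],[0,0,0]],[[0,0,0],[0,0,0]]]' 0; python3 -m handwheel '[[[0,0,0.02],[0,0,0]],[[0,0,0.021],[0,0,0]],[[0,-0.013,0],[0,0,0]],[[0,-0.01,0],[0,0,0]],[[0,-0.01,0],[0,0,0]],[[0,-0.01,0],[0,0,0]],[[0,-0.01,0],[0,0,0]],[[0,-0.01,0.001],[0,0,0]],[[0,0,0.004],[0,0,0]],[[0,0,0.004],[0,0,0]],[[0,0,0.002],[0,0,0]],[[0,0,0],[0,0,0]]]' 0
```

```text
time: 6.58
tool_pos: [0.5797, -0.097, 0.1413]
tcp_rot: [[-1.0, 0.012, -0.0], [0.012, 1.0, -0.0], [0.0, -0.0, -1.0]]
ft_force: [-0.6, -0.1, -0.2]
gripper_width: 0.0
grip_force: 0.0
time: 8.07
tool_pos: [0.5762, -0.1627, 0.09]
tcp_rot: [[-1.0, 0.016, -0.001], [0.016, 1.0, 0.0], [0.001, 0.0, -1.0]]
ft_force: [1.1, -0.1, -0.1]
gripper_width: -0.0
grip_force: 0.0
```

```bash
python3 -m handwheel '[[[0,0,0.002],[0,0,0]],[[0,0,0.002],[0,0,0]],[[0,0,0.001],[0,0,0]],[[0,0,0],[0,0,0]]]' 0;python3 -m handwheel '[[[0,0,0.001],[0,0,0]],[[0,0,0.001],[0,0,0]],[[0,0,0.001],[0,0,0]],[[0,0,0],[0,0,0]]]' 0
```

```text
time: 8.57
tool_pos: [0.5762, -0.1632, 0.0852]
tcp_rot: [[-1.0, 0.017, -0.0], [0.017, 1.0, 0.0], [0.0, 0.0, -1.0]]
ft_force: [-1.0, -0.1, 0.6]
gripper_width: 0.0001
grip_force: 0.0
time: 9.07
tool_pos: [0.5764, -0.1633, 0.0847]
tcp_rot: [[-1.0, 0.017, 0.0], [0.017, 1.0, 0.001], [-0.0, 0.001, -1.0]]
ft_force: [-6.2, 1.8, 14.8]
gripper_width: -0.0001
grip_force: 7.2
```

```bash
python3 -m handwheel '[[[0,0,-0.045],[0,0,0]],[[0,0,-0.045],[0,0,0]],[[0.03,0,0],[0,0,0]],[[0.03,0,0],[0,0,0]],[[0,0,0],[0,0,0]],[[0,0,0],[0,0,0]],[[0,0,0],[0,0,0]]]' 1
python3 - <<'E'
from h import *
d=shot('side','side2')
cv2.imwrite('pics/side2c.png',cv2.resize(d['pixels'][110:200,195:295,::-1],(700,600)[:2],interpolation=cv2.INTER_CUBIC))
# tcp and expected grip centre projections
s=robot.sense();p=s['tool_pos'];print(p,proj(d,np.array(p)),proj(d,np.array([.5155,-.163,.09])),proj(d,np.array([.5155,-.156,.1035])))
E
```

```text
time: 9.95
tool_pos: [0.5171, -0.1621, 0.1723]
tcp_rot: [[-1.0, 0.016, 0.0], [0.016, 1.0, -0.0], [-0.0, -0.0, -1.0]]
ft_force: [-0.5, -0.6, -0.5]
gripper_width: 0.0855
grip_force: 0.0
[ 0.51695523 -0.16214475  0.17219624] [246.85948669 147.8734093 ] [247.80669883 168.87018739] [247.71514187 166.52366402]
```

View pics/side2c.png

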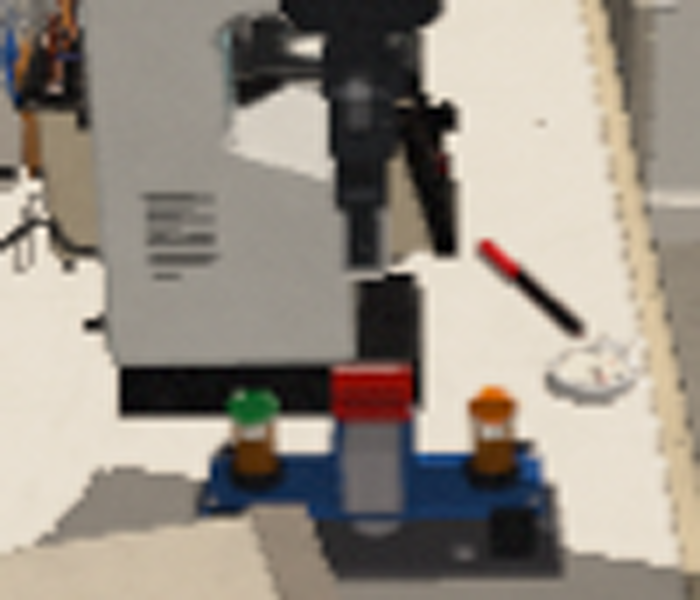

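Both caps lie shut and the fingers are centred over the red grip. Descending and gripping.

```bash
python3 -m handwheel '[[[0.001,-0.001,0.035],[0,0,0]],[[0,0,0.035],[0,0,0]],[[0,0,0.02],[0,0,0]],[[0,0,0.001],[0,0,0]],[[0,0,0],[0,0,0]]]' 1; python3 -m handwheel '[[[0,0,0],[0,0,0]],[[0,0,0],[0,0,0]],[[0,0,0],[0,0,0]],[[0,0,0],[0,0,0]],[[0,0,0],[0,0,0]],[[0,0,0],[0,0,0]]]' 0
```

```text
time: 10.62
tool_pos: [0.516, -0.1635, 0.082]
tcp_rot: [[-1.0, 0.017, 0.001], [0.017, 1.0, -0.001], [-0.001, -0.001, -1.0]]
ft_force: [-0.6, -0.3, 0.8]
gripper_width: 0.0852
grip_force: 0.0
time: 11.38
tool_pos: [0.5154, -0.163, 0.0815]
tcp_rot: [[-1.0, 0.017, 0.0], [0.017, 1.0, 0.0], [-0.0, 0.0, -1.0]]
ft_force: [0.1, 1.0, 0.7]
gripper_width: 0.0128
grip_force: 61.6
```

```bash
python3 -m handwheel '[[[0,0.005,0],[0,0,0]],[[0,0.005,0],[0,0,0]],[[0,0.005,0],[0,0,0]],[[0,0.004,0],[0,0,0]],[[0,0,0],[0,0,0]],[[0,0,0],[0,0,0]]]' 0
```

```text
time: 12.12
tool_pos: [0.5156, -0.145, 0.0814]
tcp_rot: [[-1.0, 0.017, 0.0], [0.017, 1.0, -0.001], [-0.0, -0.001, -1.0]]
ft_force: [0.6, -5.6, -0.2]
gripper_width: 0.0129
grip_force: 61.4
```

```bash
python3 -m handwheel '[[[0,0.001,0],[0,0,0]],[[0,0.001,0],[0,0,0]],[[0,0.001,0],[0,0,0]],[[0,0,0],[0,0,0]],[[0,0,0],[0,0,0]]]' 0
```

```text
time: 12.75
tool_pos: [0.5156, -0.1422, 0.0814]
tcp_rot: [[-1.0, 0.017, 0.0], [0.017, 1.0, -0.001], [-0.0, -0.001, -1.0]]
ft_force: [-0.4, -6.3, -0.2]
gripper_width: 0.0129
grip_force: 61.3
```

The latch has travelled about 20 mm and the force is 6.3 N, as expected at its stop. Lifting.

```bash
python3 -m handwheel '[[[0,0,-0.004],[0,0,0]],[[0,0,-0.004],[0,0,0]],[[0,0,-0.006],[0,0,0]],[[0,0,-0.006],[0,0,0]],[[0,0,0],[0,0,0]]]' 0
```

```text
time: 13.38
tool_pos: [0.5141, -0.1421, 0.1006]
tcp_rot: [[-1.0, 0.017, -0.003], [0.017, 1.0, -0.001], [0.003, -0.001, -1.0]]
ft_force: [-0.7, -5.2, -2.2]
gripper_width: 0.0127
grip_force: 61.1
```

Run:
```python
from h import *
d=shot('side','side3')
cv2.imwrite('pics/side3c.png',cv2.resize(d['pixels'][110:200,195:295,::-1],(700,600)[:2],interpolation=cv2.INTER_CUBIC))
s=robot.sense();print(s['ft_force'],s['ft_torque'],s['grip_force'])
```

```text
[-0.81575134 -5.65811694 -1.59471754] [-1.56384934  0.31985167 -0.07340495] 61.06628894805908
```

View pics/side3c.png

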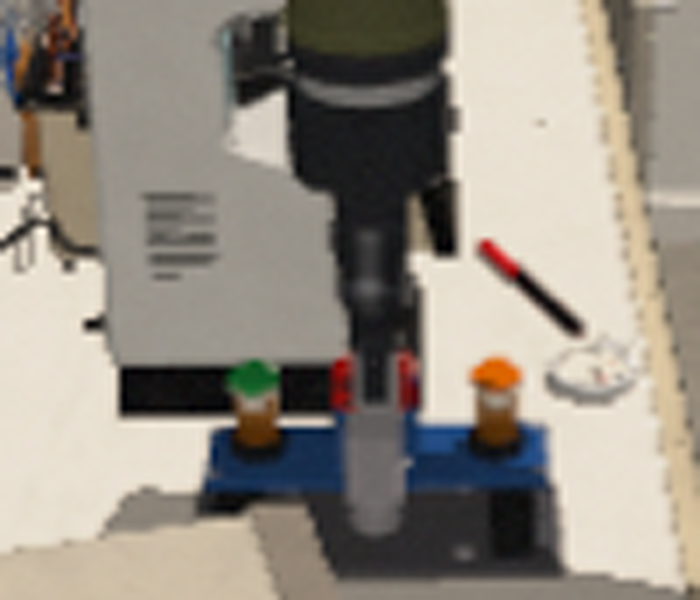

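The carrier has risen level off the rests with both caps still shut. I'll carry on lifting.

```bash
python3 -m handwheel '[[[0,0,-0.007],[0,0,0]],[[0,0,-0.007],[0,0,0]],[[0,0,-0.007],[0,0,0]],[[0,0,-0.007],[0,0,0]],[[0,0,-0.01],[0,0,0]],[[0,0,-0.012],[0,0,0]],[[0,0,-0.015],[0,0,0]],[[0,0,-0.015],[0,0,0]],[[0,0,-0.012],[0,0,0]],[[0,0,-0.008],[0,0,0]],[[0,0,0],[0,0,0]],[[0,0,0],[0,0,0]]]' 0;python3 -m handwheel '[[[0,0,0],[0,0,0]],[[0,0,0],[0,0,0]],[[0,0,0],[0,0,0]],[[0,0,0],[0,0,0]]]' 0
python3 - <<'E'
from h import *
d=shot('side','side4')
cv2.imwrite('pics/side4c.png',cv2.resize(d['pixels'][90:200,185:305,::-1],(654,600),interpolation=cv2.INTER_CUBIC))
E
```

```text
time: 14.92
tool_pos: [0.5153, -0.1411, 0.2008]
tcp_rot: [[-1.0, 0.017, -0.001], [0.017, 1.0, 0.0], [0.001, 0.0, -1.0]]
ft_force: [0.1, -0.3, -4.8]
gripper_width: 0.0131
grip_force: 61.4
time: 15.42
tool_pos: [0.5156, -0.1413, 0.2013]
tcp_rot: [[-1.0, 0.017, 0.0], [0.017, 1.0, 0.0], [0.0, 0.0, -1.0]]
ft_force: [-0.3, 0.0, -5.2]
gripper_width: 0.0132
grip_force: 61.4
```

View pics/side4c.png

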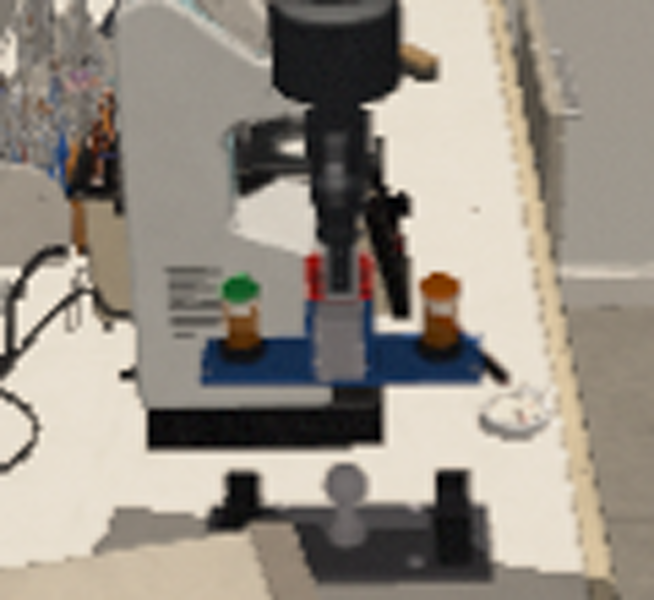

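The carrier hangs level, about 12 cm up and clear of the dock, with both caps shut and the arm still.

```bash
python3 -c "
from cell import robot
print(robot.hand_in())"
```

```text
the job is handed in; nothing more can be done
None
```

I pressed both caps shut, pulled the latch clear, and handed in with the carrier held level and still about 12 cm above its dock, at about 15.5 s of the 45 s; no verdict came back.

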